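Key the grating disc onto the food processor

ROBOT

A 6-joint arm with a two-finger parallel gripper is mounted at the origin on a cart in front of the work surface, level with it; the furniture and walls round the work are solid. World frame = base frame: x ahead of the robot, y to its left, z up, the work surface at z = 0. Lengths are in m, angles in degrees, forces in N, time in s.
With the tool pointing down it reaches from about 0.35 to 0.925 m from the base axis. Payload 6.4 kg.
Tool frame: the origin (TCP) lies at the very end of the fingers, on their centre line; the grasp point (between the pads) lies 19 mm behind it (env.grasp_offset is the distance from the TCP to the grasp point, in m); z points along the fingers, y is the line along which they close (so a half turn about z gives the same grasp; the last joint's range is limited). The gripper opens to 85 mm and grips with 20 to 120 N. Pads are 22 mm wide; open, the fingers measure 114 mm over their backs; the gripper's body (76 mm by 85 mm) begins 54 mm behind the grasp point. The pads swing forward as they close: fully open they stand 13 mm farther back than shut.
Start: joints at [-77.355, 14.043, 89.255, -0, 76.702, -9.975], TCP at [0.25, -0.6, 0.231] pointing down, gripper open.
Joint ranges: [-179.41, 179.41], [-58.25, 129.5], [7.25, 145.43], [-54.29, 234.29], [11.92, 165.04], [-157.13, 157.13]. Speed limits (degrees/s): [147.25, 147.25, 180, 180, 180, 180].

INTERFACE

Orientations are given as a 3x3 rotation matrix whose columns are the frame's x, y, z axes.
In Python, from plant import env gives the robot as it stands.
- The arm moves only by the shell command python3 -m inch 'ROWS' [FORCE]. ROWS is JSON, a list of rows, each an object with "hand": the opening, from 0 (shut) to 1 (fully open); "xyz": the shift along the tool's x, y, z in m, a list of three; "angular": the turn, a rotation vector about the tool's x, y, z in degrees, a list of three. A call has 1 to 5 rows; each row shifts and turns the commanded pose from where the row before left it, along the tool's axes as they then stand; what a row does not reach is not made up. A row lasts 1/12 s, in which the tool goes at most 41.7 mm and 7.16 degrees, less where a joint would pass 70% of its speed; a pose out of reach is approached as far as the arm can. A call is refused whole if a number of a shift passes 0.0417 or a number of a turn 7.16, either way. A call with a gripper value outside its range is refused whole. The fingers move at their own pace and stop on an object; FORCE is the grip in N (left out, the last holds). Time passes only in rows, so rows that do not move let the fingers close. It gives the time, the measured TCP pose, the force, the opening and the grip force at its end, in the units of the state.
- env.read_state(): the state, without advancing time (a new reading comes with each control period).
- env.get_image(name): name is "scene" or "side" or "wrist"; returns a dict with "img" (384x512x3 uint8, red, green, blue), "fovy" (degrees; the focal length in pixels is half the picture's height over the tangent of half this angle, whatever the lens; pixels are square), "cx", "cy" (the principal point, pixels), "dist" ([k1, k2, p1, p2, k3] as OpenCV has them; the pictures are not rectified), "xyz" and "rotation" of the camera in the world. Camera axes: x right, y down, z forward; pixel columns grow to the right and rows downward; lengths in m; the calibration is good to about 2 mm. A picture is of the moment at which its call begins. There is no depth.
- env.job_done(): hands the job in; it is judged then, once.
Trained networks look in a picture, given as the dict that the camera call returned (one of the last four; its "shot" number tells which), for a name from the list of things; names that differ only in an ending like _2 or _b are one class to them, and where a whole thing is asked for, a point or a joint stands for the part that bears it (a point fixed in the world has none). Each returns a list of dicts, best first, with "confidence" (0 to 1); they miss things now and then, are a little off and sometimes report something else, mostly with a low value. They report only what shows in the picture. A call takes as long as a camera call.
- env.boxes_of(picture, target): "point" ([x, y, z] in m, in the coordinates of the camera as it stood for that picture, good to about 4 mm: the middle of the surface that is visible of it).
- env.masks_of(picture, target): "region" (384x512 bool, what is visible of it).
The state is a dict: "time_s": time; "qpos": joint angles; "qvel": joint speeds; "tau": joint torques, N m; "tool_pos": TCP position; "tcp_rot": TCP orientation; "contact_force": force on the tool from outside, world axes, zero at the start; "moment": the same for the moment, N m; "grip_width": finger opening in m; "grasp_force": force on a finger pad.
Only numpy, scipy, OpenCV 4.12 (cv2) and the standard library are available. Lean on these libraries where they do the work, as an engineer would, in place of code of your own. Each camera call takes 0.05 s, during which the arm holds its last target. There are 200 camera calls.

TASK

The grating disc of the food processor is riding up on the orange drive key. With the fingertips, push its black fin round until the notch in the disc's rim stands over the key, then press the disc gently down on its hub until it is fully seated, and let go. Do not grip or lift the disc, and do not disturb the jar, the coupler or the mug.

Things in the scene. Friction and masses are not known exactly. Their poses are not given: they have to be found in the camera images.
- base: grey round motor base of a food processor with its bowl taken off, fixed to the worktop: 180 mm across, flat deck 48 mm above the worktop, a control pod 90 mm wide and 38 mm high that reaches 130 mm from the axis (its own -x side). Origin on the shaft's axis at worktop height, z up.
- key (a point): middle of the top line of the orange drive key, a radial rib with a rounded top, fixed on the base's deck: 8 mm wide, from 57 to 80 mm from the shaft's axis, its top 58 mm above the worktop. This point lies on the top, 63 mm from the axis. Its outer 10 mm show beyond the rim of the disc; an orange stripe runs down the side of the base below it.
- notch (a point): middle of the notch in the rim of the steel grating disc, 63 mm from the axis, at the level of the disc's underside. The disc is level, 140 mm in diameter, 5 mm thick, its underside 58 mm above the worktop riding on the key, 50 mm seated. The notch has radial sides, 18 mm wide, 18 mm deep; an orange dot lies just inward of it. Within about 4 mm of straight above key the disc can go down.
- fin (a point): middle of the top edge of the black upright fin on the disc, to be pushed sideways. It runs radially, from 26 to 60 mm from the axis, 10 mm thick, rising 20 mm above the disc's top, and lies exactly opposite the notch (half a turn from it). This point lies 43 mm from the axis.
- hub (a point): centre of the flat top of the black hub cap on the shaft's axis, where the disc is pressed down: 32 mm in diameter, its top 26 mm above the disc's top (6 mm above the fin).
- disc (a joint): turn of the disc about the vertical axis, rad, growing anticlockwise seen from above; the notch stands over the key at 1.571 and again a full turn later at 7.854 (ends of travel -2.0 and 8.3). It turns stiffly enough to stay where it is left: about 1 N at the fin.
- seat (a joint): how far the disc is pressed down the shaft, m: 0 as it rides on the key, 0.008 fully seated on its stop; negative when lifted. It slides with about 5 N of friction and stays where it is left; it cannot go down unless the notch is over the key.
- vanilla_jar: spice jar with a red cap, 45 mm across, 106 mm tall, loose, stands on the worktop, origin under its centre; leave it alone
- coupler: small white plastic nozzle coupler, 27 mm across, 26 mm tall, loose, origin under its centre; leave it alone
- mug: orange mug, 81 by 113 mm with its handle, 101 mm tall, loose, origin under its centre; leave it alone

How it is judged:
By the outcome, as a careful person would: the job done as asked, in the order asked, and still so for the second after the job is handed in, with the robot touching nothing.
It also fails if it takes over 51 s, if anything falls off the work surface, if the arm or the gripper's body presses on something with over 40 N, if the wrist force passes 120 N, or if a joint passes its speed limit or range.

## Working session

There is one attempt and no reset: what is moved stays moved. The work goes in short steps, Python scripts to look and compute and a shell command to move; the robot and the scene stay as the last step left them, time stands still between calls to the robot, and variables do not carry over. Pictures are saved under pics/ and viewed, at most 10 in all, crops included, and the job is handed in when it is done.

```bash
mkdir -p pics; ls; cat > h.py <<'E'
import numpy as np, cv2
from plant import env
def K(p):
    f=192/np.tan(np.radians(p['fovy'])/2); return np.array([[f,0,p['cx']],[0,f,p['cy']],[0,0,1]])
def ray(p,u,v):
    n=cv2.undistortPoints(np.array([[[u,v]]],float),K(p),np.array(p['dist'],float))[0,0]
    return np.array(p['xyz']),np.array(p['rotation'])@np.array([*n,1])
def onz(p,u,v,z):
    o,d=ray(p,u,v); return o+d*(z-o[2])/d[2]
def proj(p,X):
    R=np.array(p['rotation']); X=(np.atleast_2d(X)-p['xyz'])@R
    return cv2.projectPoints(X,np.zeros(3),np.zeros(3),K(p),np.array(p['dist'],float))[0][:,0]
def world(p,x): return np.array(p['rotation'])@np.array(x)+p['xyz']
def look(p,names):
    for n in names:
        for b in env.boxes_of(p,n)[:2]: print(n,round(b['confidence'],2),world(p,b['point']).round(4))
E
python3 - <<'E'
from h import *
ims=[]
for c in ['scene','side']:
    p=env.get_image(c); print(c,np.round(p['xyz'],3),p['fovy']); ims.append(p['img'])
    look(p,['base','key','notch','fin','hub','vanilla_jar','coupler','mug','disc'])
    cv2.imwrite(f'pics/{c}0.png',p['img'][:,:,::-1])
print(env.read_state())
E
```

```text
pics
scene [0.097 0.886 0.887] 44.556451699680565
base 0.76 [0.4874 0.2423 0.0485]
key 0.64 [0.4942 0.2407 0.0518]
notch 0.86 [0.5087 0.2288 0.063 ]
fin 0.88 [0.5131 0.2255 0.0604]
hub 0.74 [0.5115 0.2281 0.064 ]
vanilla_jar 0.65 [0.469  0.4414 0.0801]
coupler 0.67 [0.4007 0.3823 0.0125]
coupler 0.2 [0.4876 0.2411 0.0483]
mug 0.86 [ 0.3966 -0.0448  0.0641]
mug 0.51 [0.4893 0.2418 0.0499]
disc 0.81 [0.5123 0.2267 0.0596]
side [ 0.203 -1.135  0.662] 44.07343835020388
base 0.96 [0.5035 0.1633 0.0475]
key 0.8 [0.4989 0.1633 0.0476]
notch 0.9 [0.5105 0.2043 0.0638]
notch 0.33 [0.5103 0.1944 0.0608]
fin 0.65 [0.5092 0.2049 0.0651]
hub 0.92 [0.5102 0.203  0.0653]
coupler 0.67 [0.5125 0.1969 0.0671]
mug 0.72 [ 0.4054 -0.1105  0.0652]
disc 0.82 [0.5115 0.2008 0.0659]
{'time_s': 1.0, 'qpos': array([-7.73518674e+01,  1.40449381e+01,  8.92558557e+01, -7.72321768e-04,
        7.67003323e+01, -9.97501135e+00]), 'qvel': array([-0.00808501, -0.07930843,  0.01048658, -0.08668544,  0.02307571,
        0.01942976]), 'tau': array([-3.37393103e-04, -4.29520297e+01, -3.26431203e+01, -2.08263255e-04,
        3.38411510e-04, -2.76202954e-07]), 'tool_pos': array([ 0.25004122, -0.59999563,  0.23126618]), 'tcp_rot': array([[ 9.23053717e-01,  3.84671073e-01, -1.71031326e-05],
       [ 3.84671073e-01, -9.23053717e-01,  1.63043746e-05],
       [-9.51528884e-06, -2.16288940e-05, -1.00000000e+00]]), 'contact_force': array([ 0.58246019, -0.32736711, -0.09694271]), 'moment': array([0.0284938 , 0.01698507, 0.02576664]), 'grasp_force': 0.0, 'grip_width': 0.08531640838811017}
```

View pics/scene0.png

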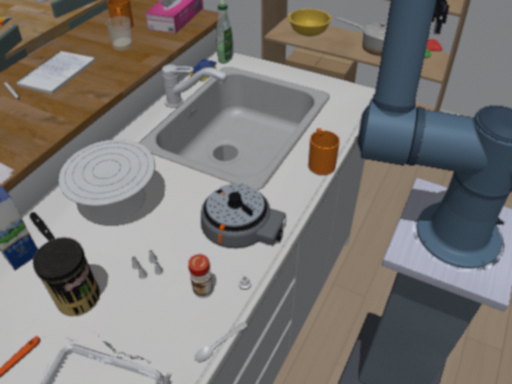

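View pics/side0.png

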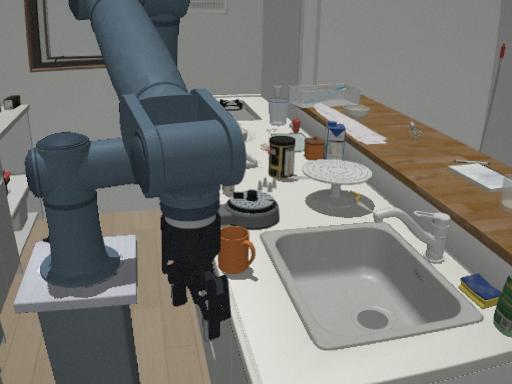

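The scene view shows the processor at about (237,212), with the fin at about (245,208), an orange stripe at about (221,232) and the pod at the right at (275,225). The jar is at (200,273), the coupler at (245,283) and the mug at (323,152). I'll zoom in on the scene view and start fitting the geometry.

```bash
python3 - <<'E'
from h import *
p=env.get_image('scene')
q=env.get_image('side')
c=cv2.resize(p['img'][170:260,185:305],None,fx=5,fy=5,interpolation=cv2.INTER_CUBIC)
d=cv2.resize(q['img'][175:240,200:290],(600,433),interpolation=cv2.INTER_CUBIC)[:150*3]
c=cv2.resize(c,(400,300));d=cv2.resize(d,(400,289)); d=np.vstack([d,np.zeros((11,400,3),np.uint8)])
cv2.imwrite('pics/crop1.png',np.hstack([c,d])[:,:,::-1])
for P in (p,q):
  for n in('hub','fin','base','disc'):
    for m in env.masks_of(P,n)[:1]:
        v,u=np.nonzero(m['region']); print(n,round(m['confidence'],2),len(u),u.min(),u.max(),v.min(),v.max(),u.mean().round(1),v.mean().round(1))
E
```

```text
hub 0.59 1962 206 263 183 226 234.8 204.9
fin 0.93 1939 206 263 183 227 234.7 205.1
base 0.59 4330 199 286 183 249 240.0 217.8
disc 0.88 1885 206 263 184 226 234.8 205.1
hub 0.62 622 231 272 190 208 251.6 199.3
fin 0.83 650 231 272 189 208 251.9 199.3
base 0.76 1907 218 279 189 228 249.8 209.6
disc 0.6 747 230 273 188 210 251.6 199.3
```

View pics/crop1.png

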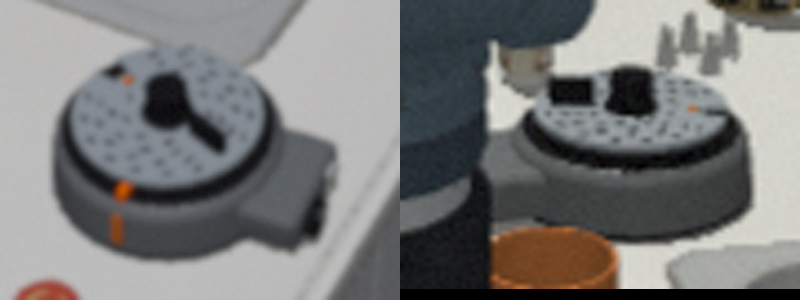

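The zoom shows the hub top at scene (235,195), the visible part of the key at (221.6,227), the notch at (219.5,191.5) and the fin's outer end at (252,212). Next I'll convert these to world positions.

```bash
python3 - <<'E'
from h import *
p=env.get_image('scene'); q=env.get_image('side')
# disc top ellipse centre, both views at z=.063 ; hub
for P,(u,v) in ((p,(234.8,195.5)),(q,(251.5,192))): print('hub',onz(P,u,v,.089).round(4))
for P in(p,q):
    m=env.masks_of(P,'disc')[0]['region'].astype(np.uint8)
    c=max(cv2.findContours(m,0,1)[0],key=cv2.contourArea)[:,0]
    w=np.array([onz(P,*x,.063)[:2] for x in c])
    (a,b),r=cv2.minEnclosingCircle((w*1000).astype(np.float32)); print('disc',a,b,r)
for n,u,v,z in(('key',221.6,227,.058),('notch',219.5,191.6,.06),('finend',251.6,211,.075)): print(n,onz(p,u,v,z).round(4))
E
```

```text
hub [0.5168 0.2127 0.089 ]
hub [0.5138 0.2037 0.089 ]
disc 516.7009887695312 216.71456909179688 71.81719207763672
disc 517.5656127929688 210.934814453125 80.88166046142578
key [0.5092 0.291  0.058 ]
notch [0.573  0.1939 0.06  ]
finend [0.4634 0.2275 0.075 ]
```

```bash
R='{"hand":0,"xyz":[0.0274,-0.0312,0],"angular":[0,0,0]}'; 
python3 -m inch '[{"hand":0,"xyz":[0.027,-0.031,0],"angular":[0,0,0]},{"hand":0,"xyz":[0.027,-0.031,0],"angular":[0,0,0]},{"hand":0,"xyz":[0.027,-0.031,0],"angular":[0,0,0]},{"hand":0,"xyz":[0.027,-0.031,0],"angular":[0,0,0]},{"hand":0,"xyz":[0.027,-0.031,0],"angular":[0,0,0]}]'
python3 -m inch '[{"hand":0,"xyz":[0.027,-0.031,0],"angular":[0,0,0]},{"hand":0,"xyz":[0.027,-0.031,0],"angular":[0,0,0]},{"hand":0,"xyz":[0.027,-0.031,0],"angular":[0,0,0]},{"hand":0,"xyz":[0.027,-0.031,0],"angular":[0,0,0]},{"hand":0,"xyz":[0.027,-0.031,0],"angular":[0,0,0]}]'
python3 -m inch '[{"hand":0,"xyz":[0.027,-0.031,0],"angular":[0,0,0]},{"hand":0,"xyz":[0.027,-0.031,0],"angular":[0,0,0]},{"hand":0,"xyz":[0.027,-0.031,0],"angular":[0,0,0]},{"hand":0,"xyz":[0.027,-0.031,0],"angular":[0,0,0]},{"hand":0,"xyz":[0.027,-0.031,0],"angular":[0,0,0]}]'
python3 -m inch '[{"hand":0,"xyz":[0.027,-0.031,0],"angular":[0,0,0]},{"hand":0,"xyz":[0.027,-0.031,0],"angular":[0,0,0]},{"hand":0,"xyz":[0.027,-0.031,0],"angular":[0,0,0]},{"hand":0,"xyz":[0,0,0],"angular":[0,0,0]}]'
python3 - <<'E'
from h import *
p=env.get_image('wrist'); cv2.imwrite('pics/w1.png',p['img'][:,:,::-1]); s=env.read_state(); print(s['tool_pos'],s['qpos'],p['xyz'])
E
```

```text
time_s: 2.12
tool_pos: [0.3152, -0.4032, 0.2312]
tcp_rot: [[0.923, 0.384, 0.0], [0.384, -0.923, -0.0], [0.0, 0.0, -1.0]]
contact_force: [1.0, -0.1, 0.8]
grip_width: 0.0261
grasp_force: 0.0
time_s: 2.53
tool_pos: [0.3802, -0.2082, 0.2316]
tcp_rot: [[0.923, 0.384, 0.001], [0.384, -0.923, -0.001], [0.001, 0.001, -1.0]]
contact_force: [0.6, -0.6, -0.7]
grip_width: 0.0003
grasp_force: 0.0
time_s: 2.95
tool_pos: [0.4453, -0.013, 0.2318]
tcp_rot: [[0.923, 0.385, 0.001], [0.385, -0.923, -0.0], [0.001, 0.001, -1.0]]
contact_force: [1.1, 0.1, 0.1]
grip_width: 0.0001
grasp_force: 0.0
time_s: 3.28
tool_pos: [0.4848, 0.1076, 0.2316]
tcp_rot: [[0.92, 0.391, 0.001], [0.391, -0.92, 0.002], [0.002, -0.002, -1.0]]
contact_force: [-0.4, -0.2, 1.0]
grip_width: -0.0
grasp_force: 0.0
[0.48424882 0.10501432 0.23138466] [-9.06086098e-01 -7.16706784e+00  1.11444935e+02  1.36909445e-02
  7.57222933e+01  6.61310883e+01] [0.55872972 0.13928025 0.3743803 ]
```

View pics/w1.png

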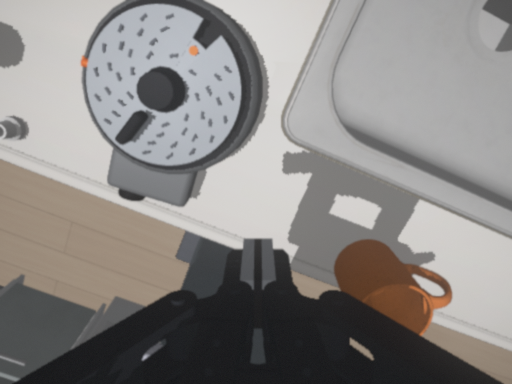

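The wrist view shows the hub at (161,90), the dot at (194,50), the notch at (208,35), the fin from about (145,113) to (120,138), and the visible key at (84,62).

```bash
cat > meas.py <<'E'
from h import *
def meas(ztop=.063,zkey=.058,verbose=1,save=None):
    p=env.get_image('wrist'); im=p['img'].astype(int)
    m=env.masks_of(p,'disc')[0]['region'].astype(np.uint8)
    c=max(cv2.findContours(m,0,1)[0],key=cv2.contourArea)[:,0]
    w=np.array([onz(p,*x,ztop)[:2] for x in c])
    (a,b),r=cv2.minEnclosingCircle((w*1000).astype(np.float32)); print('disc circle mm',round(a,1),round(b,1),round(r,1))
    hsv=cv2.cvtColor(p['img'],cv2.COLOR_RGB2HSV)
    o=((hsv[...,0]<16)&(hsv[...,1]>150)&(hsv[...,2]>120)).astype(np.uint8)
    n,l,s,ce=cv2.connectedComponentsWithStats(o)
    C=np.array([a,b])/1000
    for i in range(1,n):
        if s[i,4]<6: continue
        for z in(ztop,zkey):
            X=onz(p,*ce[i],z)[:2]-C
            if np.hypot(*X)<.11: print('orange',s[i,4],ce[i].round(1),'z',z,'r',np.hypot(*X).round(4),'ang',np.degrees(np.arctan2(X[1],X[0])).round(1))
    if save: cv2.imwrite(save,p['img'][:,:,::-1])
    return p,C
if __name__=='__main__':
    p,C=meas()
    print('hub',onz(p,161,90,.089).round(4))
    for u,v in((145,113),(120,138),(133,126)):
        X=onz(p,u,v,.083)[:2]-C; print('fin',np.hypot(*X),np.degrees(np.arctan2(X[1],X[0])))
    look(p,['hub','fin','key','notch'])
    pr=proj(p,[[*C,.089]]); print(pr)
E
python3 meas.py
```

```text
disc circle mm 517.4 215.2 70.8
orange 26 [80.5 59.7] z 0.063 r 0.0724 ang 93.6
orange 26 [80.5 59.7] z 0.058 r 0.0749 ang 94.1
hub [0.5192 0.2068 0.089 ]
fin 0.022583551394743172 -179.93071465122893
fin 0.05381378341536897 164.83548555212658
fin 0.03787505483849736 170.27449476062557
hub 0.62 [0.5193 0.214  0.0652]
fin 0.55 [0.5204 0.212  0.0634]
key 0.59 [0.5182 0.2098 0.0596]
key 0.47 [0.5191 0.2124 0.0638]
notch 0.66 [0.5188 0.2136 0.0626]
[[150.72483753  88.01326808]]
```

```bash

python3 -m inch '[{"hand":0,"xyz":[0.026,-0.021,0],"angular":[0,0,-7]},{"hand":0,"xyz":[0,0,0],"angular":[0,0,-7]},{"hand":0,"xyz":[0,0,0],"angular":[0,0,-7]},{"hand":0,"xyz":[0,0,0],"angular":[0,0,-7]},{"hand":0,"xyz":[0,0,0],"angular":[0,0,-7]}]'
python3 -m inch '[{"hand":0,"xyz":[0,0,0],"angular":[0,0,-7]},{"hand":0,"xyz":[0,0,0],"angular":[0,0,-7]},{"hand":0,"xyz":[0,0,0],"angular":[0,0,-3]},{"hand":0,"xyz":[0,0,0],"angular":[0,0,0]},{"hand":0,"xyz":[0,0,0],"angular":[0,0,0]}]'
python3 - <<'E'
from meas import *
p,C=meas(save='pics/w2.png'); print(p['xyz'],proj(p,[[*C,.089],[*C,.063]]))
E
```

```text
time_s: 4.05
tool_pos: [0.5, 0.1303, 0.2313]
tcp_rot: [[0.532, 0.847, 0.0], [0.847, -0.532, -0.0], [-0.0, 0.0, -1.0]]
contact_force: [1.3, -0.2, 0.4]
grip_width: 0.0002
grasp_force: 0.0
time_s: 4.47
tool_pos: [0.5, 0.1305, 0.2314]
tcp_rot: [[0.268, 0.963, 0.0], [0.963, -0.268, -0.0], [0.0, 0.0, -1.0]]
contact_force: [0.1, 0.5, -0.0]
grip_width: 0.0002
grasp_force: 0.0
disc circle mm 516.6 214.2 70.8
orange 34 [300.9  75.9] z 0.063 r 0.0444 ang -17.6
orange 34 [300.9  75.9] z 0.058 r 0.045 ang -17.6
[0.52108291 0.20897003 0.37404544] [[250.24721598  73.51518723]
 [250.83505891  73.92808373]]
```

View pics/w2.png

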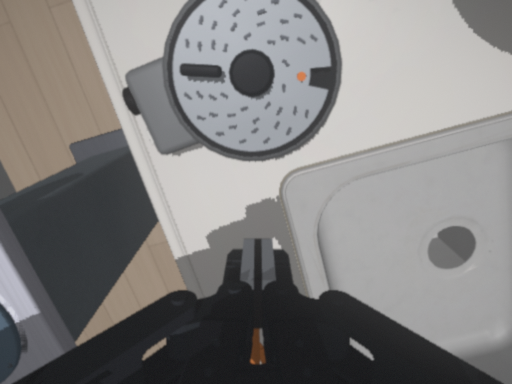

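The camera is now directly above: hub (251,73), dot (301,76), fin (181–221,70). The axis is at about (0.517,0.214), the fin is at 162.4° and the key at about 94°, so the fin needs about +111° anticlockwise.

```bash

python3 -m inch '[{"hand":0,"xyz":[0.0296,-0.0125,0],"angular":[0,0,0]},{"hand":0,"xyz":[0.0296,-0.0125,0],"angular":[0,0,0]},{"hand":0,"xyz":[0.0296,-0.0125,0],"angular":[0,0,0]},{"hand":0,"xyz":[0.0296,-0.0125,0],"angular":[0,0,2]},{"hand":0,"xyz":[0,0,0.03],"angular":[0,0,0]}]'
python3 -m inch '[{"hand":0,"xyz":[0,0,0.04],"angular":[0,0,0]},{"hand":0,"xyz":[0,0,0.04],"angular":[0,0,0]},{"hand":0,"xyz":[0,0,0.03],"angular":[0,0,0]},{"hand":0,"xyz":[0,0,0.015],"angular":[0,0,0]},{"hand":0,"xyz":[0,0,0],"angular":[0,0,0]}]'
python3 - <<'E'
import numpy as np
for p in [(17,-45),(17,-48)]:
  for d in (3,5,6):
    # tool frame z down: world yaw +d = -d about tool z
    a=np.radians(-d); R=np.array([[np.cos(a),-np.sin(a)],[np.sin(a),np.cos(a)]]); print(p,d,((R-np.eye(2))@p).round(3))
E
```

```text
time_s: 4.98
tool_pos: [0.486, 0.2639, 0.2074]
tcp_rot: [[0.296, 0.955, 0.012], [0.955, -0.297, 0.005], [0.009, 0.01, -1.0]]
contact_force: [0.7, -0.5, 0.4]
grip_width: -0.0
grasp_force: 0.0
time_s: 5.4
tool_pos: [0.4798, 0.2576, 0.0718]
tcp_rot: [[0.3, 0.954, -0.009], [0.954, -0.3, -0.002], [-0.005, -0.007, -1.0]]
contact_force: [-0.4, 0.0, -0.5]
grip_width: 0.0002
grasp_force: 0.0
(17, -45) 3 [-2.378 -0.828]
(17, -45) 5 [-3.987 -1.31 ]
(17, -45) 6 [-4.797 -1.53 ]
(17, -48) 3 [-2.535 -0.824]
(17, -48) 5 [-4.248 -1.299]
(17, -48) 6 [-5.11  -1.514]
```

```bash

python3 -m inch '[{"hand":0,"xyz":[-0.006,0,0],"angular":[0,0,0]},{"hand":0,"xyz":[-0.005,0,0],"angular":[0,0,0]},{"hand":0,"xyz":[-0.003,0,0],"angular":[0,0,0]},{"hand":0,"xyz":[-0.0042,-0.0012,0],"angular":[0,0,-5]},{"hand":0,"xyz":[-0.0042,-0.0012,0],"angular":[0,0,-5]}]'
python3 -m inch '[{"hand":0,"xyz":[-0.0042,-0.0012,0],"angular":[0,0,-5]},{"hand":0,"xyz":[-0.0042,-0.0012,0],"angular":[0,0,-5]},{"hand":0,"xyz":[-0.0042,-0.0012,0],"angular":[0,0,-5]},{"hand":0,"xyz":[-0.0042,-0.0012,0],"angular":[0,0,-5]},{"hand":0,"xyz":[-0.0042,-0.0012,0],"angular":[0,0,-5]}]'
python3 - <<'E'
from meas import *
p,C=meas(); s=env.read_state(); d=s['tool_pos'][:2]-[.517,.214]; R=s['tcp_rot'][:2,:2]; print(d@R)
E
```

```text
time_s: 5.82
tool_pos: [0.4756, 0.2379, 0.0783]
tcp_rot: [[0.125, 0.992, 0.003], [0.992, -0.125, 0.001], [0.002, 0.003, -1.0]]
contact_force: [-0.7, 1.0, 0.2]
grip_width: 0.0001
grasp_force: 0.5
time_s: 6.23
tool_pos: [0.4703, 0.2167, 0.0781]
tcp_rot: [[-0.306, 0.952, 0.003], [0.952, 0.306, 0.001], [0.0, 0.003, -1.0]]
contact_force: [-0.9, 1.1, 0.8]
grip_width: -0.0001
grasp_force: 0.5
disc circle mm 517.1 215.9 70.7
orange 33 [377.6 105.2] z 0.063 r 0.0858 ang 100.5
orange 33 [377.6 105.2] z 0.058 r 0.0857 ang 99.3
orange 313 [380.6 131.1] z 0.063 r 0.0744 ang 97.2
orange 313 [380.6 131.1] z 0.058 r 0.074 ang 95.6
orange 105 [418.8 269. ] z 0.063 r 0.044 ang 14.9
orange 105 [418.8 269. ] z 0.058 r 0.0471 ang 11.3
[ 0.01637938 -0.04369057]
```

```bash

python3 -m inch '[{"hand":0,"xyz":[-0.0039,-0.0014,0.003],"angular":[0,0,-5]},{"hand":0,"xyz":[-0.0039,-0.0014,0.002],"angular":[0,0,-5]},{"hand":0,"xyz":[-0.0039,-0.0013,0],"angular":[0,0,-5]},{"hand":0,"xyz":[-0.0039,-0.0013,0],"angular":[0,0,-5]},{"hand":0,"xyz":[-0.0039,-0.0013,0],"angular":[0,0,-5]}]'
python3 -m inch '[{"hand":0,"xyz":[-0.0039,-0.0013,0],"angular":[0,0,-5]},{"hand":0,"xyz":[-0.0039,-0.0013,0],"angular":[0,0,-5]},{"hand":0,"xyz":[-0.0039,-0.0013,0],"angular":[0,0,-5]},{"hand":0,"xyz":[-0.0039,-0.0013,0],"angular":[0,0,-5]},{"hand":0,"xyz":[-0.0039,-0.0013,0],"angular":[0,0,-5]}]'
python3 - <<'E'
from meas import *
p,C=meas(); s=env.read_state(); d=s['tool_pos'][:2]-[.517,.214]; R=s['tcp_rot'][:2,:2]; print(d@R,s['qpos'])
E
```

```text
time_s: 6.75
tool_pos: [0.4731, 0.1967, 0.0723]
tcp_rot: [[-0.678, 0.735, 0.002], [0.735, 0.678, 0.001], [-0.001, 0.002, -1.0]]
contact_force: [-0.8, 0.7, -0.3]
grip_width: 0.0
grasp_force: 0.4
time_s: 7.17
tool_pos: [0.4845, 0.1797, 0.0722]
tcp_rot: [[-0.925, 0.379, 0.001], [0.379, 0.925, 0.0], [-0.001, 0.001, -1.0]]
contact_force: [-0.3, 0.0, -0.9]
grip_width: -0.0004
grasp_force: 0.4
disc circle mm 516.3 215.5 70.9
orange 114 [472.9 208.3] z 0.063 r 0.0722 ang 98.5
orange 114 [472.9 208.3] z 0.058 r 0.0743 ang 95.7
orange 112 [424.  277.8] z 0.063 r 0.0439 ang 63.8
orange 112 [424.  277.8] z 0.058 r 0.0471 ang 60.0
[ 0.0164167  -0.04413544] [ 7.74050819e+00  8.32653460e+00  1.14295173e+02 -2.83746364e-03
  5.72661462e+01 -5.97046704e+01]
```

```bash

python3 -m inch '[{"hand":0,"xyz":[-0.0039,-0.0013,0],"angular":[0,0,-5]},{"hand":0,"xyz":[-0.0039,-0.0013,0],"angular":[0,0,-5]},{"hand":0,"xyz":[-0.0039,-0.0013,0],"angular":[0,0,-5]},{"hand":0,"xyz":[-0.0039,-0.0013,0],"angular":[0,0,-5]},{"hand":0,"xyz":[-0.0039,-0.0013,0],"angular":[0,0,-5]}]'
python3 -m inch '[{"hand":0,"xyz":[0,0,0],"angular":[0,0,0]},{"hand":0,"xyz":[0,0,0],"angular":[0,0,0]}]'
python3 - <<'E'
from meas import *
p,C=meas(save='pics/w3.png'); s=env.read_state(); d=s['tool_pos'][:2]-[.517,.214]; R=s['tcp_rot'][:2,:2]; print(d@R,p['xyz'])
look(p,['key','notch','hub'])
E
```

```text
time_s: 7.68
tool_pos: [0.5018, 0.1693, 0.0719]
tcp_rot: [[-0.999, -0.046, 0.001], [-0.046, 0.999, -0.0], [-0.001, -0.0, -1.0]]
contact_force: [-1.0, -0.2, -0.3]
grip_width: -0.0003
grasp_force: 0.5
time_s: 7.85
tool_pos: [0.5019, 0.1694, 0.0718]
tcp_rot: [[-0.999, -0.041, 0.001], [-0.041, 0.999, 0.0], [-0.001, 0.0, -1.0]]
contact_force: [-0.6, 0.8, -1.0]
grip_width: 0.0001
grasp_force: 0.0
disc circle mm 516.0 215.1 70.8
orange 210 [464.3 265. ] z 0.063 r 0.0647 ang 96.7
orange 210 [464.3 265. ] z 0.058 r 0.0681 ang 93.9
orange 110 [423.9 277.4] z 0.063 r 0.044 ang 89.2
orange 110 [423.9 277.4] z 0.058 r 0.0472 ang 85.4
[ 0.01731096 -0.04381135] [0.41989407 0.16629813 0.21438285]
key 0.87 [0.4667 0.213  0.0614]
notch 0.66 [0.4868 0.2191 0.0627]
hub 0.64 [0.4894 0.2182 0.0659]
hub 0.27 [0.4922 0.2213 0.0645]
```

View pics/w3.png

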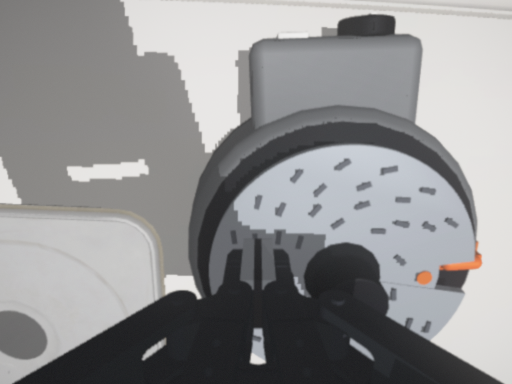

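The key now shows through the notch near one of its edges (464,265), with the dot at (424,277). About 5° remains. I'll push 4° more, then back off and look from above.

```bash

python3 -m inch '[{"hand":0,"xyz":[-0.0016,-0.0005,0],"angular":[0,0,-2]},{"hand":0,"xyz":[-0.0016,-0.0005,0],"angular":[0,0,-2]},{"hand":0,"xyz":[0,0,0],"angular":[0,0,0]},{"hand":0,"xyz":[0,0,0],"angular":[0,0,0]},{"hand":0,"xyz":[0.01,0,0],"angular":[0,0,0]}]'
python3 -m inch '[{"hand":0,"xyz":[0.005,0,0],"angular":[0,0,0]},{"hand":0,"xyz":[0,0,-0.04],"angular":[0,0,0]},{"hand":0,"xyz":[0,0,-0.04],"angular":[0,0,0]},{"hand":0,"xyz":[0,0,-0.04],"angular":[0,0,0]},{"hand":0,"xyz":[0,0,-0.03],"angular":[0,0,0]}]'
python3 -m inch '[{"hand":0,"xyz":[-0.035,0.01,0],"angular":[0,0,0]},{"hand":0,"xyz":[-0.035,0.01,0],"angular":[0,0,0]},{"hand":0,"xyz":[-0.035,0.01,0],"angular":[0,0,0]},{"hand":0,"xyz":[0,0,0],"angular":[0,0,0]},{"hand":0,"xyz":[0,0,0],"angular":[0,0,0]}]'
python3 - <<'E'
from meas import *
p,C=meas(save='pics/w4.png'); s=env.read_state(); print(s['tool_pos'],p['xyz'])
E
```

```text
time_s: 8.52
tool_pos: [0.496, 0.1674, 0.0718]
tcp_rot: [[-0.993, -0.114, 0.002], [-0.114, 0.993, 0.0], [-0.002, 0.0, -1.0]]
contact_force: [0.4, 0.1, 0.5]
grip_width: -0.0002
grasp_force: 0.0
time_s: 8.93
tool_pos: [0.4898, 0.1669, 0.2246]
tcp_rot: [[-0.993, -0.115, 0.003], [-0.115, 0.993, 0.0], [-0.003, 0.0, -1.0]]
contact_force: [1.2, 0.7, 0.2]
grip_width: 0.0002
grasp_force: 0.0
time_s: 9.35
tool_pos: [0.5906, 0.209, 0.2199]
tcp_rot: [[-0.993, -0.115, -0.003], [-0.115, 0.993, -0.0], [0.003, -0.0, -1.0]]
contact_force: [-0.5, -0.3, -0.6]
grip_width: 0.0001
grasp_force: 0.0
disc circle mm 517.1 214.7 71.0
orange 171 [349.9  92.9] z 0.063 r 0.0664 ang 94.8
orange 171 [349.9  92.9] z 0.058 r 0.0678 ang 94.7
[0.58959112 0.20856532 0.22081132] [0.50959682 0.19985088 0.36270398]
```

View pics/w4.png

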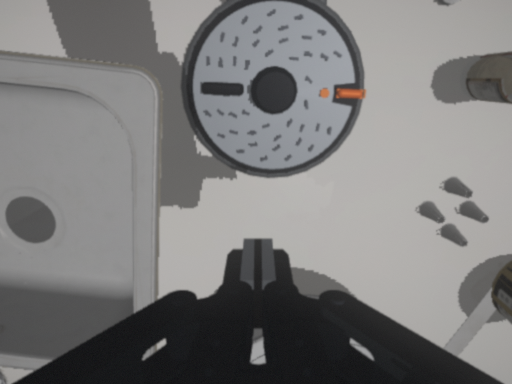

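The dot (324,92), the key (350,93) and the fin (222,89) now lie on one line through the hub (273,90). A numeric check follows.

```bash
python3 - <<'E'
from meas import *
p,C=meas(); hsv=cv2.cvtColor(p['img'],cv2.COLOR_RGB2HSV)
o=(hsv[...,0]<18)&(hsv[...,1]>110)&(hsv[...,2]>80)
C=np.array([.517,.2145])
for n,a,b,z in(('dot',316,331,.063),('key',334,370,.058)):
    v,u=np.nonzero(o[60:130,a:b]); X=onz(p,u.mean()+a,v.mean()+60,z)[:2]-C; print(n,len(u),u.mean()+a,v.mean()+60,np.hypot(*X),np.degrees(np.arctan2(X[1],X[0])))
for c in(342,348,353):print(p['img'][76:110,c].sum(1)//3, o[76:110,c].astype(int))
hb=(p['img'].sum(2)<110)[60:120,245:300]; v,u=np.nonzero(hb); print('hub',u.mean()+245,v.mean()+60,len(u)); print(onz(p,u.mean()+245,v.mean()+60,.085))
E
```

```text
disc circle mm 517.1 214.7 70.8
orange 169 [349.7  93.8] z 0.063 r 0.0664 ang 94.9
orange 169 [349.7  93.8] z 0.058 r 0.0677 ang 94.7
orange 15 [323.7  94.2] z 0.063 r 0.0437 ang 93.4
orange 15 [323.7  94.2] z 0.058 r 0.0447 ang 93.2
dot 53 324.1698113207547 93.64150943396226 0.04424655247783194 93.83680640013257
key 259 349.3667953667954 93.88030888030889 0.0676431713466902 94.53881287677109
[161 162 161 162 161 163 162 160 146  99  66  61  61  73  94 106 116 124
 125 117 107  97  85  67  62  62  61  63  79 116 151 160 160 159] [0 0 0 0 0 0 0 0 0 0 0 0 0 1 1 1 1 1 1 1 1 1 1 0 0 0 0 0 0 0 0 0 0 0]
[163 162 162 162 163 162 162 152 116  75  62  63  63  76  95 108 117 126
 131 124 112 102  88  70  62  61  62  62  64  78 115 150 160 161] [0 0 0 0 0 0 0 0 0 0 0 0 0 0 1 1 1 1 1 1 1 1 1 0 0 0 0 0 0 0 0 0 0 0]
[153 154 154 154 155 157 155 143  94  64  63  63  64  70  87 103 114 123
 131 126 115 103  89  70  63  62  63  62  61  62  63  64  63  64] [0 0 0 0 0 0 0 0 0 0 0 0 0 0 1 1 1 1 1 1 1 1 1 0 0 0 0 0 0 0 0 0 0 0]
hub nan nan 0
[nan nan nan]<stdin>:8: RuntimeWarning: Mean of empty slice.
  ret = ret.dtype.type(ret / rcount)
```

The notch and key centres agree within 1 mm. Next I'll move over the hub and press down slowly.

```bash

python3 -m inch '[{"hand":0,"xyz":[0.036,0.007,0],"angular":[0,0,0]},{"hand":0,"xyz":[0.036,0.007,0],"angular":[0,0,0]},{"hand":0,"xyz":[0,0,0.04],"angular":[0,0,0]},{"hand":0,"xyz":[0,0,0.04],"angular":[0,0,0]},{"hand":0,"xyz":[0,0,0.02],"angular":[0,0,0]}]'
python3 -m inch '[{"hand":0,"xyz":[0,0,0.01],"angular":[0,0,0]},{"hand":0,"xyz":[0,0,0],"angular":[0,0,0]},{"hand":0,"xyz":[0,0,0],"angular":[0,0,0]},{"hand":0,"xyz":[0,0,0],"angular":[0,0,0]}]'
```

```text
time_s: 9.97
tool_pos: [0.5141, 0.2137, 0.1185]
tcp_rot: [[-0.993, -0.115, -0.003], [-0.115, 0.993, -0.001], [0.003, -0.0, -1.0]]
contact_force: [-0.2, 0.5, -1.2]
grip_width: 0.0002
grasp_force: 0.0
time_s: 10.3
tool_pos: [0.5191, 0.2145, 0.1136]
tcp_rot: [[-0.993, -0.115, 0.004], [-0.115, 0.993, 0.001], [-0.004, 0.0, -1.0]]
contact_force: [0.6, 0.0, 0.0]
grip_width: -0.0002
grasp_force: 0.0
```

```bash

python3 -m inch '[{"hand":0,"xyz":[0.002,0,0.01],"angular":[0,0,0]},{"hand":0,"xyz":[0,0,0.01],"angular":[0,0,0]},{"hand":0,"xyz":[0,0,0],"angular":[0,0,0]},{"hand":0,"xyz":[0,0,0.002],"angular":[0,0,0]},{"hand":0,"xyz":[0,0,0.002],"angular":[0,0,0]}]'
python3 -m inch '[{"hand":0,"xyz":[0,0,0.001],"angular":[0,0,0]},{"hand":0,"xyz":[0,0,0.001],"angular":[0,0,0]},{"hand":0,"xyz":[0,0,0.001],"angular":[0,0,0]}]'
python3 -m inch '[{"hand":0,"xyz":[0,0,0.001],"angular":[0,0,0]},{"hand":0,"xyz":[0,0,0.001],"angular":[0,0,0]}]'
```

```text
time_s: 10.72
tool_pos: [0.5152, 0.214, 0.0874]
tcp_rot: [[-0.993, -0.115, -0.002], [-0.115, 0.993, -0.0], [0.002, -0.0, -1.0]]
contact_force: [-5.0, -1.8, 4.3]
grip_width: -0.0001
grasp_force: 2.7
time_s: 10.97
tool_pos: [0.5154, 0.2141, 0.0847]
tcp_rot: [[-0.993, -0.115, -0.001], [-0.115, 0.993, -0.0], [0.001, -0.0, -1.0]]
contact_force: [-4.1, -1.6, 4.5]
grip_width: -0.0003
grasp_force: 2.7
time_s: 11.13
tool_pos: [0.5154, 0.2141, 0.0827]
tcp_rot: [[-0.993, -0.115, -0.001], [-0.115, 0.993, -0.0], [0.001, -0.0, -1.0]]
contact_force: [-3.9, -1.6, 5.6]
grip_width: 0.0001
grasp_force: 2.7
```

```bash

python3 -m inch '[{"hand":0,"xyz":[0,0,0.001],"angular":[0,0,0]},{"hand":0,"xyz":[0,0,0.001],"angular":[0,0,0]}]'
python3 -m inch '[{"hand":0,"xyz":[0,0,0.0005],"angular":[0,0,0]},{"hand":0,"xyz":[0,0,0],"angular":[0,0,0]}]'
```

```text
time_s: 11.3
tool_pos: [0.5154, 0.2141, 0.0808]
tcp_rot: [[-0.993, -0.115, -0.001], [-0.115, 0.993, -0.0], [0.001, -0.0, -1.0]]
contact_force: [-4.9, -2.5, 8.2]
grip_width: -0.0002
grasp_force: 4.5
time_s: 11.47
tool_pos: [0.5154, 0.2141, 0.0807]
tcp_rot: [[-0.993, -0.116, -0.001], [-0.116, 0.993, -0.0], [0.001, -0.0, -1.0]]
contact_force: [-6.1, -0.9, 7.2]
grip_width: 0.0001
grasp_force: 4.0
```

```bash

python3 -m inch '[{"hand":0,"xyz":[0,0,0.001],"angular":[0,0,0]},{"hand":0,"xyz":[0,0,0],"angular":[0,0,0]}]'
python3 -m inch '[{"hand":0,"xyz":[0,0,0.001],"angular":[0,0,0]},{"hand":0,"xyz":[0,0,0],"angular":[0,0,0]}]'
```

```text
time_s: 11.63
tool_pos: [0.5155, 0.2141, 0.0802]
tcp_rot: [[-0.993, -0.116, -0.001], [-0.116, 0.993, -0.0], [0.001, -0.0, -1.0]]
contact_force: [-7.4, -2.4, 10.9]
grip_width: -0.0002
grasp_force: 5.9
time_s: 11.8
tool_pos: [0.5156, 0.2142, 0.0799]
tcp_rot: [[-0.993, -0.116, -0.002], [-0.116, 0.993, -0.001], [0.002, -0.0, -1.0]]
contact_force: [-9.0, -2.1, 16.4]
grip_width: -0.0003
grasp_force: 8.1
```

Force is rising with almost no further travel, so the disc is on its stop. I'll retract and check.

```bash

python3 -m inch '[{"hand":0,"xyz":[0,0,-0.004],"angular":[0,0,0]},{"hand":0,"xyz":[0,0,-0.02],"angular":[0,0,0]},{"hand":0,"xyz":[0,0,-0.04],"angular":[0,0,0]},{"hand":0,"xyz":[0,0,-0.04],"angular":[0,0,0]},{"hand":0,"xyz":[0,0,-0.04],"angular":[0,0,0]}]'
python3 -m inch '[{"hand":0,"xyz":[-0.036,-0.007,0],"angular":[0,0,0]},{"hand":0,"xyz":[-0.036,-0.007,0],"angular":[0,0,0]},{"hand":0,"xyz":[-0.03,0,0],"angular":[0,0,0]},{"hand":0,"xyz":[0,0,0],"angular":[0,0,0]},{"hand":0,"xyz":[0,0,0],"angular":[0,0,0]}]'
python3 - <<'E'
from meas import *
p,C=meas(.055); q=env.get_image('scene'); s=env.read_state(); print(s['tool_pos'],s['contact_force'])
c=cv2.resize(p['img'][0:190,160:420],(400,292)); d=cv2.resize(q['img'][170:258,185:305],(400,292),interpolation=cv2.INTER_CUBIC)
cv2.imwrite('pics/end.png',np.hstack([c,d])[:,:,::-1]); look(q,['vanilla_jar','coupler','mug'])
E
```

```text
time_s: 12.22
tool_pos: [0.5154, 0.2141, 0.2231]
tcp_rot: [[-0.993, -0.115, 0.0], [-0.115, 0.993, 0.0], [-0.0, 0.0, -1.0]]
contact_force: [1.2, 0.3, 0.5]
grip_width: 0.0001
grasp_force: 0.0
time_s: 12.63
tool_pos: [0.6194, 0.2117, 0.2209]
tcp_rot: [[-0.993, -0.115, -0.001], [-0.115, 0.993, 0.0], [0.001, 0.0, -1.0]]
contact_force: [-0.3, -0.1, -0.1]
grip_width: -0.0001
grasp_force: 0.0
disc circle mm 517.7 214.9 70.6
orange 187 [353.   58.3] z 0.055 r 0.0686 ang 95.0
orange 187 [353.   58.3] z 0.058 r 0.0678 ang 94.8
[0.61770993 0.21207548 0.2215894 ] [ 0.50151354  0.18382997 -0.46736058]
vanilla_jar 0.55 [0.4703 0.4424 0.0824]
coupler 0.65 [0.5121 0.2238 0.056 ]
coupler 0.57 [0.4717 0.4403 0.0802]
mug 0.74 [ 0.3983 -0.049   0.0662]
```

View pics/end.png

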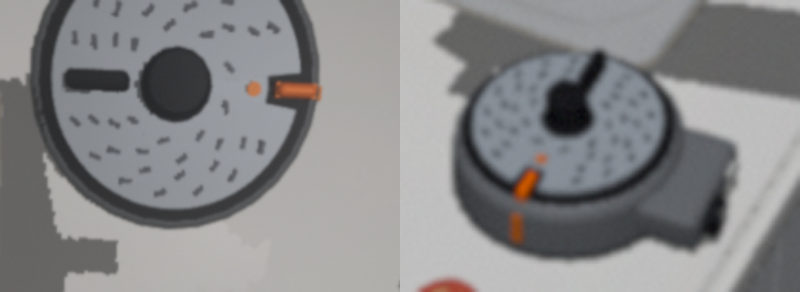

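The disc sits down with the key standing up through the notch. The jar and mug haven't moved, and the arm was never near the coupler.

```bash
python3 -c "
from plant import env
print(env.job_done())"
```

```text
the job is handed in; nothing more can be done
None
```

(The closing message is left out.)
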